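# Clamp three vials to the third click and hold

## Task

Stand three of the five capped glass vials upright in the vial clamp, one to a pocket, and leave the other two standing on the bench. Then pull the clamp's lever round by its grip until you have felt it click three times (a fourth click would crack the glass), and finish still holding it there at the third click: the lever springs open if you let go, and I want to unscrew the caps. Do not knock over or shift the other things on the bench.

Things in the scene. Friction and masses are not known exactly. Their poses are not given: they have to be found in the camera images.
- clamp: Vial clamp screwed to the bench; keeps vials from turning while caps are unscrewed. Aluminium base 145 x 322 x 12 mm with a row of four pockets. Origin under the base at the row's middle, z up; y along the row (lever at the -y end), x across it from moving jaw to black V-notched fence. Fence, jaw and guide posts reach up to 20 mm above the plate; fingertips 22 mm above the plate pass over them.
- jaw: Moving jaw on the clamp's -x side: an aluminium bar along the row with one sprung rubber-faced pad per pocket. Frame as the clamp's when open; it slides along the clamp's +x, 20 mm per radian of lever. The pads push the vials 6 mm into the V notches, then press each with 2 to 6 N. An empty pocket does no harm.
- pocket0 (a point): Pocket 0 of the clamp (0 is farthest from the lever, 3 nearest; 42 mm apart): the point on the base plate, 12 mm above the bench, to stand a vial's foot centre on; there the vial has 6 mm to the pad and 4 mm to the V notch. Axes as the clamp's.
- pocket1 (a point): Pocket 1 of the clamp (0 is farthest from the lever, 3 nearest; 42 mm apart): the point on the base plate, 12 mm above the bench, to stand a vial's foot centre on; there the vial has 6 mm to the pad and 4 mm to the V notch. Axes as the clamp's.
- pocket2 (a point): Pocket 2 of the clamp (0 is farthest from the lever, 3 nearest; 42 mm apart): the point on the base plate, 12 mm above the bench, to stand a vial's foot centre on; there the vial has 6 mm to the pad and 4 mm to the V notch. Axes as the clamp's.
- pocket3 (a point): Pocket 3 of the clamp (0 is farthest from the lever, 3 nearest; 42 mm apart): the point on the base plate, 12 mm above the bench, to stand a vial's foot centre on; there the vial has 6 mm to the pad and 4 mm to the V notch. Axes as the clamp's.
- vial0_mid (a point): One of five alike capped vials standing on the bench: amber glass, paper label, white screw cap; 28 mm across, 64 mm tall (the top 14 mm is the cap, 27 mm across), about 32 g. The point is its centre, 32 mm above its foot; z up its axis. To set it in the clamp, hold it about 44 mm above its foot, fingertips no lower than 23 mm above it, fingers closing across the row.
- vial1_mid (a point): One of five alike capped vials standing on the bench: amber glass, paper label, white screw cap; 28 mm across, 64 mm tall (the top 14 mm is the cap, 27 mm across), about 32 g. The point is its centre, 32 mm above its foot; z up its axis. To set it in the clamp, hold it about 44 mm above its foot, fingertips no lower than 23 mm above it, fingers closing across the row.
- vial2_mid (a point): One of five alike capped vials standing on the bench: amber glass, paper label, white screw cap; 28 mm across, 64 mm tall (the top 14 mm is the cap, 27 mm across), about 32 g. The point is its centre, 32 mm above its foot; z up its axis. To set it in the clamp, hold it about 44 mm above its foot, fingertips no lower than 23 mm above it, fingers closing across the row.
- vial3_mid (a point): One of five alike capped vials standing on the bench: amber glass, paper label, white screw cap; 28 mm across, 64 mm tall (the top 14 mm is the cap, 27 mm across), about 32 g. The point is its centre, 32 mm above its foot; z up its axis. To set it in the clamp, hold it about 44 mm above its foot, fingertips no lower than 23 mm above it, fingers closing across the row.
- vial4_mid (a point): One of five alike capped vials standing on the bench: amber glass, paper label, white screw cap; 28 mm across, 64 mm tall (the top 14 mm is the cap, 27 mm across), about 32 g. The point is its centre, 32 mm above its foot; z up its axis. To set it in the clamp, hold it about 44 mm above its foot, fingertips no lower than 23 mm above it, fingers closing across the row.
- lever: The clamp's lever. Origin on its upright pivot axis at the bench, 125 mm from the row's middle along the clamp's -y. Turns clockwise seen from above, 0 to 1.55 rad; at rest (open) its axes are parallel to the clamp's. Sprung: flies back open when let go. Flat arm 40 to 48 mm above the bench, lying 0.9 rad clockwise of the lever's x; it starts pointing away from the row and is pulled round towards the robot.
- grip (a point): Middle of the lever's upright black grip: a fixed post 22 mm across, from 48 to 98 mm above the bench (this point at 73 mm), 120 mm from the pivot, room free around it. Axes as the lever's. The spring resists with about 5 N at first, and with the clicks never over 20 N.
- bracket: Steel index bracket with the spring plunger. Origin on the lever's pivot axis at the bench, plunger 60 mm out, 2.2 rad clockwise of its x axis. Its setting differs by up to 0.13 rad either way from the clamp's x axis; it stays put in use. Turned clockwise from the bracket by 0.47, 0.69, 0.91, 1.13 rad the lever is in its 1st, 2nd, 3rd, 4th notch (click); tooth crests lie half-way between.
- plunger_tip (a point): Tip of the sprung roller plunger that rides over the teeth of the lever's quadrant, 34 mm above the bench. Felt at the grip: a free run, a rise of 2 to 4 N onto the first tooth (no click yet), an easing by 2 to 5 N until the roller drops into the notch (first click), then a sudden rise of 3 to 7 N at the next tooth. So on: easing, drop, sudden rise; 0.22 rad apart.
- dropper: Bystander: white plastic dropper bottle with a narrow cap, 42 mm across, 78 mm tall, standing among the vials. Origin under its centre.
- tub: Bystander: low white tub with a lid, 56 mm across, 38 mm tall, standing among the vials. Origin under its centre.
- strip: Bystander: an eight-well strip, 9 x 80 x 13 mm, lying near the vials. Origin under its centre.
- plate: Bystander: a 96-well plate, 86 x 128 x 14 mm, lying behind the clamp. Origin under its centre.
- tipbox: Bystander: a grey box of pipette tips, 80 x 120 x 58 mm. Origin under its centre.
- pipette: Bystander: a white pipette lying on the bench at the right, 260 mm long. Origin under its middle.
- wash_bottle: Bystander: a white squeeze bottle with a bent spout, 60 mm across, 180 mm tall. Origin under its centre.

How it is judged:
By the outcome, as a careful person would: the job done as asked, in the order asked, and still so for the second after the job is handed in, while the arm keeps its last pose, push and grip.
It also fails if it takes over 72 s, if anything falls off the work surface, if the arm or the gripper's body presses on something with over 40 N, if the wrist force passes 120 N, or if a joint passes its speed limit or range.

## Robot

A 7-joint arm with a two-finger parallel gripper is mounted at the origin on the work surface. World frame = base frame: x ahead of the robot, y to its left, z up, the work surface at z = 0. Lengths are in m, angles in rad, forces in N, time in s.
With the tool pointing down it reaches from about 0.35 to 0.9 m from the base axis. Payload 8.1 kg.
Tool frame: the origin (TCP) lies on the centre line of the jaws, within the pads' length; the fingertips stand 19 mm ahead of it and the grasp point (between the pads) is the TCP (arm.tip_reach is the distance from the TCP to the fingertips, in m); z points along the fingers, y is the line along which they close (so a half turn about z gives the same grasp; the last joint's range is limited). The gripper opens to 92 mm and grips with 3 to 60 N. Pads are 19 mm wide; open, the fingers measure 130 mm over their backs; the gripper's body (75 mm by 190 mm) begins 47 mm behind the grasp point.
Start: joints at [1.08, 0.434, 0.025, 1.573, -0.012, 1.134, -0.075], TCP at [0.236, -0.579, 0.208] pointing down, gripper open.
Joint ranges: [-2.62, 2.62], [-0.44, 2.09], [-1.27, 1.32], [0.08, 2.57], [-1.32, 4.46], [0.12, 2], [-2.74, 2.74]. Speed limits (rad/s): [2.22, 2.22, 3.01, 3.01, 3.14, 3.14, 3.14].

## Interface

Orientations are given as a rotation vector (axis times angle).
In Python, from cell import arm gives the robot as it stands.
- The arm moves only by the tool arm_command, never from a script. Its argument "targets" is a list that holds one entry, the list of rows, each a list of 6 numbers: the shift along the tool's x, y, z in m, then the turn, a rotation vector about the tool's x, y, z in rad. A call has 1 to 10 rows; each row shifts and turns the commanded pose from where the row before left it, along the tool's axes as they then stand; what a row does not reach is not made up. A row lasts 1/8 s, in which the tool goes at most 62.5 mm and 10.7 degrees, less where a joint would pass 70% of its speed; a pose out of reach is approached as far as the arm can. A call with a gripper value outside its range is refused whole. "jaw" is the finger opening in m, from 0 to 0.0918, set as the call begins (left out, the last holds). The fingers move at their own pace and stop on an object; "newtons" is the grip in N (left out, the last holds). Time passes only in rows, so rows that do not move let the fingers close. It gives the time, the measured TCP pose, the force, the opening and the grip force at its end, in the units of the state.
- arm.observe(): the state, without advancing time (a new reading comes with each control period).
- arm.get_image(name): name is "side" or "top"; returns a dict with "pixels" (480x640x3 uint8, red, green, blue), "z_map" (480x640 float32, m along the optical axis (not along the pixel's ray), 0 where there is no reading), "fx", "fy", "cx", "cy" (pixels), "xyz" and "rotation" of the camera in the world. Camera axes: x right, y down, z forward; pixel columns grow to the right and rows downward; lengths in m; the calibration is good to about 2 mm. A picture is of the moment at which its call begins.
- arm.sign_off(): hands the job in; it is judged then, once.
The state is a dict: "clock": time; "joints": joint angles; "dq": joint speeds; "joint_efforts": joint torques, N m; "position": TCP position; "ee_rot": TCP orientation; "force": force on the tool from outside, world axes, zero at the start; "ft_torque": the same for the moment, N m; "width": opening from 0.0 (shut) to 1.0 (fully open); "gripper_force": force on a finger pad.
Only numpy, scipy, OpenCV 4.12 (cv2) and the standard library are available. Lean on these libraries where they do the work, as an engineer would, in place of code of your own. Each camera call takes 0.05 s, during which the arm holds its last target. There are 200 camera calls.

## Working session

There is one attempt and no reset: what is moved stays moved. The work goes in short steps, Python scripts to look and compute and a tool call to move; the robot and the scene stay as the last step left them, time stands still between calls to the robot, and variables do not carry over. Pictures are saved under pics/ and viewed, at most 10 in all, crops included, and the job is handed in when it is done.

Besides the shell and the picture viewer there is one more tool, called after "Emit:" as name(argument=value, ...), one argument or row to a line, values as JSON. arm_command: Moves the arm, as the interface text tells. Its arguments: {"type":"object","properties":{"targets":{"type":"array","items":{"type":"array","items":{"type":"array","items":{"type":"number"}}}},"jaw":{"type":"number"},"newtons":{"type":"number"}},"required":["targets"]}

```bash
ls; mkdir -p pics
python3 - <<'E'
from cell import arm
import cv2,numpy as np
print(arm.observe())
for n in("top","side"):
    d=arm.get_image(n); cv2.imwrite(f"pics/{n}0.png",d["pixels"][:,:,::-1]); np.savez(f"{n}0.npz",**d)
    print(n,d["fx"],d["fy"],d["cx"],d["cy"],d["xyz"],d["rotation"])
E
```

```text
pics
{'clock': 0.0, 'joints': array([ 1.08037401,  0.43519841,  0.02494425,  1.57409533, -0.01162299,
        1.13397899, -0.07510862]), 'dq': array([-1.06713118e-03, -3.93029199e-04,  1.38551100e-03,  3.28787900e-05,
       -5.27356498e-04, -1.30887929e-03, -7.68405618e-04]), 'joint_efforts': array([-2.48594233e-04, -6.67840791e+01,  9.85185988e-01, -3.14462686e+01,
       -6.05025259e-02,  4.26270033e-02,  1.23828008e-04]), 'position': array([ 0.23612441, -0.57810253,  0.20696059]), 'ee_rot': array([-3.08127732e+00, -6.04997975e-01,  6.27468000e-04]), 'force': array([-0.45394873,  0.18284179, -0.22089789]), 'ft_torque': array([ 0.01009673, -0.00258101,  0.0822589 ]), 'gripper_force': 0.0, 'width': 1.0034009661722196}
top 434.68698808644695 434.68698808644695 325.1598833188437 236.72466958204487 [ 0.40992352 -0.05019458  1.13468346] [-2.14606478  2.14643749 -0.20588332]
side 445.69973270642737 445.69973270642737 320.97003970250177 243.71203095686073 [0.14885679 0.70306466 0.68504108] [-0.60966423  2.53156919 -1.31574695]
```

View pics/top0.png

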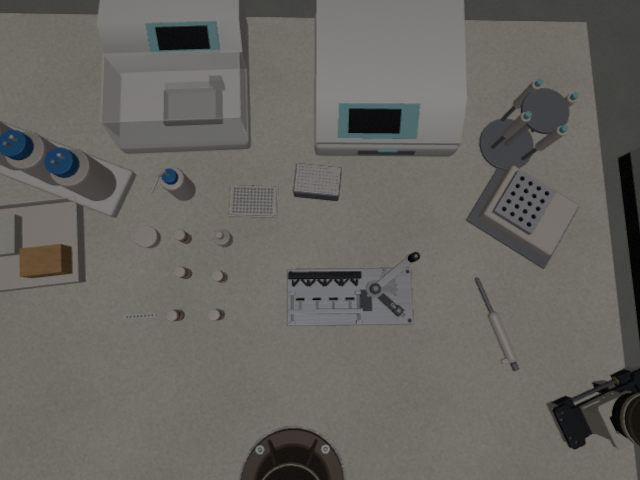

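View pics/side0.png

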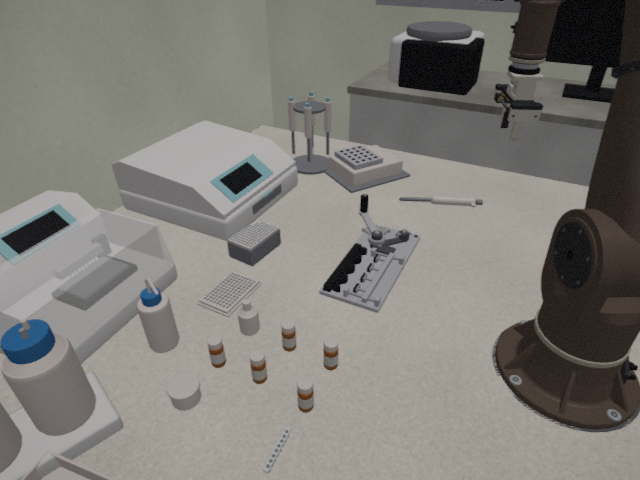

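The top view shows the vial caps near (183,237), (182,272), (219,276), (175,315) and (215,315). The dropper is at (222,237), the tub at (147,237), the clamp at x 288–412, y 265–325, and the grip at (414,257). I'll enlarge both areas.

Run:
```python
import cv2,numpy as np
p=np.load("top0.npz")["pixels"][:,:,::-1]
a=cv2.resize(p[225:330,120:250],None,fx=5,fy=5,interpolation=cv2.INTER_CUBIC); cv2.imwrite("pics/v.png",a)
b=cv2.resize(p[245:335,280:425],None,fx=5.5,fy=5.5,interpolation=cv2.INTER_CUBIC); cv2.imwrite("pics/c.png",b)
```

```text
(no output)
```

View pics/v.png

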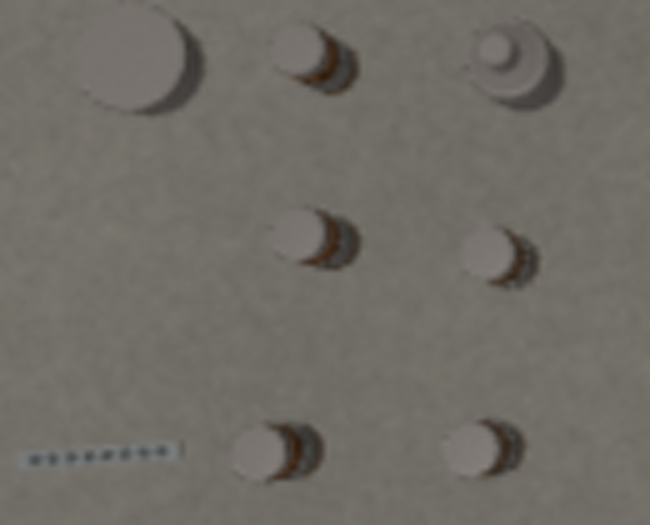

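View pics/c.png

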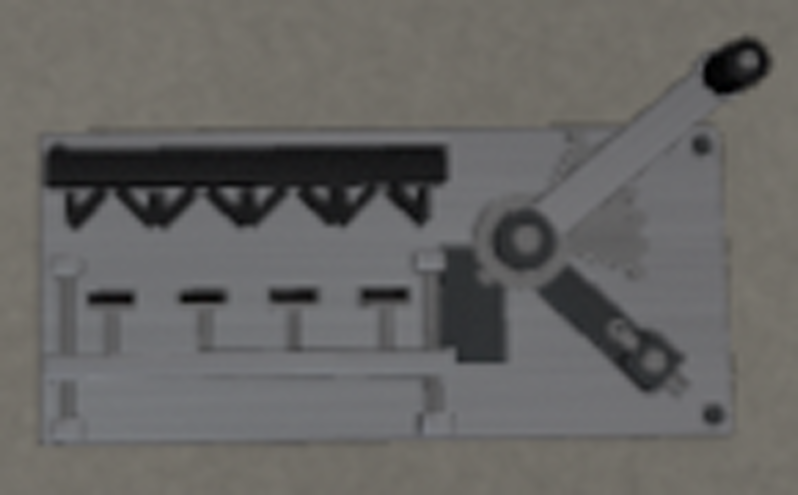

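Caps in the vial crop: A (298,52), B (300,237), C (490,256), D (262,452), E (472,450). In the clamp crop the base corners are (40,133), (719,128), (733,436), (40,441). The pivot knob is at (525,240), the grip top at (748,60) and the plunger end at about (655,358).

```bash
cat > h.py <<'E'
import numpy as np
from scipy.spatial.transform import Rotation as R
def ray(d,u,v,z):
    "world point on pixel ray at height z"
    r=R.from_rotvec(d["rotation"]).apply([(u-d["cx"])/d["fx"],(v-d["cy"])/d["fy"],1.]); o=np.array(d["xyz"])
    return o+r*(z-o[2])/r[2]
def depth(d,u,v):
    z=float(np.median(d["z_map"][int(round(v))-1:int(round(v))+2,int(round(u))-1:int(round(u))+2]))
    return np.array(d["xyz"])+R.from_rotvec(d["rotation"]).apply(z*np.array([(u-d["cx"])/d["fx"],(v-d["cy"])/d["fy"],1.]))
E
python3 - <<'E'
from h import *
from scipy.optimize import least_squares
np.set_printoptions(precision=4,suppress=True)
d=np.load("top0.npz")
V=lambda x,y:(120+(x+.5)/5-.5,225+(y+.5)/5-.5)
C=lambda x,y:(280+(x+.5)/5.5-.5,245+(y+.5)/5.5-.5)
for n,x,y in [("A",298,52),("B",300,237),("C",490,256),("D",262,452),("E",472,450)]:
    u=V(x,y); print(n,ray(d,*u,.064),depth(d,*u))
for n,x,y,z in[("drop",497,48,.078),("tub",132,58,.038)]: print(n,ray(d,*V(x,y),z),depth(d,*V(x,y)))
P=np.array([ray(d,*C(x,y),.012)[:2] for x,y in[(40,133),(719,128),(733,436),(40,441)]]);print(P)
L=np.array([[.0725,.161],[.0725,-.161],[-.0725,-.161],[-.0725,.161]])
def f(p):
    c,s=np.cos(p[2]),np.sin(p[2]);return (L@np.array([[c,s],[-s,c]])+p[:2]-P).ravel()
s=least_squares(f,[.35,-.15,0]);print("clamp",s.x,s.fun.reshape(4,2))
for n,x,y in[("pivot",525,240),("grip",748,60),("plunger",655,358),("fence",245,165),("padsV",245,215)]:
    print(n,depth(d,*C(x,y)))
print("grip .098",ray(d,*C(748,60),.098))
print("bases",[ray(d,*C(x,y),.012)[:2] for x,y in [(67,265),(430,258),(67,427),(434,424)]])
print(depth(d,*C(340,260)),depth(d,*C(20,300)))
E
```

```text
A [0.593  0.2842 0.064 ] [0.5927 0.2838 0.0655]
B [0.5012 0.2784 0.064 ] [0.5012 0.2782 0.0649]
C [0.4919 0.1857 0.064 ] [0.4918 0.1854 0.0653]
D [0.3978 0.2911 0.064 ] [0.3978 0.291  0.0644]
E [0.3985 0.1908 0.064 ] [0.3985 0.1904 0.0655]
drop [0.5928 0.1831 0.078 ] [0.5927 0.1831 0.0783]
tub [0.5942 0.3756 0.038 ] [0.5939 0.3749 0.0398]
[[ 0.514   0.0201]
 [ 0.5164 -0.3004]
 [ 0.3735 -0.3019]
 [ 0.3722  0.0184]]
clamp [ 0.444  -0.141   0.0067] [[ 0.0014  0.0004]
 [ 0.0012 -0.0011]
 [-0.0009 -0.0005]
 [-0.0018  0.0012]]
pivot [ 0.4616 -0.2008  0.0578]
grip [ 0.5379 -0.2947  0.0995]
plunger [ 0.4092 -0.2609  0.042 ]
fence [ 0.4976 -0.0757  0.0295]
padsV [ 0.4746 -0.0757  0.0293]
grip .098 [ 0.5381 -0.2951  0.098 ]
bases [array([0.4525, 0.0068]), array([ 0.4555, -0.1625]), array([0.3785, 0.006 ]), array([ 0.3793, -0.1632])]
[ 0.4546 -0.1204  0.0118] [ 0.4367  0.0293 -0.0003]
```

```bash
cat >> h.py <<'E'
def go(p,ax,state=None):
    "tool-frame shift and turn to reach TCP p, tool down with tool x at world angle ax"
    from cell import arm
    s=arm.observe() if state is None else state
    r=R.from_rotvec(s["ee_rot"]); t=R.from_matrix(np.array([[np.cos(ax),np.sin(ax),0],[np.sin(ax),-np.cos(ax),0],[0,0,-1]]).T)
    print("t",s["clock"],"pos",s["position"].round(4),"x-ang",np.arctan2(*r.as_matrix()[[1,0],0]).round(4),"shift",r.inv().apply(np.array(p)-s["position"]).round(4),"turn",(r.inv()*t).as_rotvec().round(4))
E
python3 - <<'E'
from h import *
d=np.load("top0.npz")
C=lambda x,y:(280+(x+.5)/5.5-.5,245+(y+.5)/5.5-.5)
print("pads",[ray(d,*C(x,290),.030)[:2].round(4) for x in(111,202,293,385)],[depth(d,*C(x,296))[2].round(4) for x in(111,202,293,385)])
print("teeth",[ray(d,*C(x,y),.031)[:2].round(4) for x,y in((74,225),(155,222),(246,222),(335,220),(423,220))])
print("notch base",[ray(d,*C(x,187),.031)[:2].round(4) for x in(113,202,292,382)])
print("knob",ray(d,*C(525,240),.0575), "fence ends",ray(d,*C(46,150),.032),ray(d,*C(446,147),.032))
go([.4919,.1857,.15],np.pi/2)
E
```

```text
pads [array([ 0.4404, -0.0143]), array([ 0.4403, -0.0559]), array([ 0.4403, -0.0976]), array([ 0.4402, -0.1398])] [np.float64(0.028), np.float64(0.0268), np.float64(0.028), np.float64(0.0277)]
teeth [array([0.47  , 0.0028]), array([ 0.4713, -0.0343]), array([ 0.4713, -0.0761]), array([ 0.4721, -0.1171]), array([ 0.4721, -0.1576])]
notch base [array([ 0.4873, -0.0149]), array([ 0.4873, -0.0559]), array([ 0.4873, -0.0973]), array([ 0.4873, -0.1389])]
knob [ 0.46162039 -0.20086355  0.0575    ] fence ends [0.50428758 0.01600641 0.032     ] [ 0.5056549  -0.16867856  0.032     ]
t 0.1 pos [ 0.2361 -0.5782  0.207 ] x-ang 0.3877 shift [ 0.5256 -0.6104  0.0578] turn [-1.4000e-03 -7.0000e-04 -1.1831e+00]
```

Emit:
arm_command(
  targets=[
    [[0.037,-0.043,0.002,0,0,0],[0.037,-0.043,0.002,0,0,0],[0.037,-0.043,0.002,0,0,0],[0.037,-0.043,0.002,0,0,0],[0.037,-0.043,0.002,0,0,0],[0.037,-0.043,0.002,0,0,0],[0.037,-0.043,0.002,0,0,0],[0.037,-0.043,0.002,0,0,0],[0.037,-0.043,0.002,0,0,0],[0.037,-0.043,0.002,0,0,0]],
  ],
  jaw=0.06,
  newtons=10,
)

```text
clock: 1.35
position: [0.4165, -0.039, 0.1877]
ee_rot: [3.083, 0.605, 0.0]
force: [1.2, 0.9, -0.1]
width: 0.656
gripper_force: 0.0
```

Emit:
arm_command(
  targets=[
    [[0.037,-0.043,0.002,0,0,0],[0.037,-0.043,0.002,0,0,0],[0.037,-0.043,0.002,0,0,0],[0,0,0,0,0,-0.169],[0,0,0,0,0,-0.169],[0,0,0,0,0,-0.169],[0,0,0,0,0,-0.169],[0,0,0,0,0,-0.169],[0,0,0,0,0,-0.169],[0,0,0,0,0,-0.169]],
  ],
)

```text
clock: 2.6
position: [0.47, 0.1206, 0.1814]
ee_rot: [-2.215, -2.227, 0.001]
force: [-0.0, 0.3, -0.2]
width: 0.654
gripper_force: 0.0
```

```bash
python3 -c "
from h import *
go([.4919,.1857,.044],np.pi/2+.007)"
```

```text
t 2.6 pos [0.47   0.1206 0.1814] x-ang 1.5762 shift [0.065  0.0223 0.1374] turn [-0.0006  0.0002 -0.0016]
```

Emit:
arm_command(
  targets=[
    [[0.033,0.011,0,0,0,0],[0.032,0.011,0,0,0,0],[0,0,0.03,0,0,0],[0,0,0.035,0,0,0],[0,0,0.035,0,0,0],[0,0,0.025,0,0,0],[0,0,0.012,0,0,0],[0,0,0,0,0,0]],
  ],
)

```text
clock: 3.6
position: [0.4919, 0.1856, 0.0443]
ee_rot: [-2.221, -2.221, 0.002]
force: [0.9, 0.7, -0.1]
width: 0.655
gripper_force: 0.0
```

Emit:
arm_command(
  targets=[
    [[0,0,0,0,0,0],[0,0,0,0,0,0],[0,0,0,0,0,0],[0,0,0,0,0,0],[0,0,0,0,0,0]],
  ],
  jaw=0.02,
  newtons=12,
)

```text
clock: 4.22
position: [0.4931, 0.1861, 0.0454]
ee_rot: [2.221, 2.221, 0.002]
force: [0.3, 0.6, 4.3]
width: 0.223
gripper_force: 2.7
```

```bash
python3 -c "
from h import *
go([.4605,-.0135,.125],np.pi/2+.007)
from cell import arm; print(arm.observe()['width']*.0918)"
```

```text
t 4.225 pos [0.4931 0.1861 0.0454] x-ang 1.5707 shift [-0.1996 -0.0324 -0.0798] turn [ 0.0016 -0.0006 -0.0071]
0.020435089542609874
```

The jaws closed to 20 mm, less than the vial's 28 mm, so I'll check with the cameras.

Run:
```python
from cell import arm
import cv2,numpy as np
s=arm.get_image("side");t=arm.get_image("top");np.savez("t1.npz",**t);np.savez("s1.npz",**s)
a=cv2.resize(s["pixels"][260:440,150:390,::-1],(640,480));b=cv2.resize(t["pixels"][215:330,120:260,::-1],(584,480))
cv2.imwrite("pics/s1.png",cv2.resize(np.hstack([a,b]),(800,314)))
o=arm.observe();print(o["gripper_force"],o["width"],o["force"])
```

```text
3.4131370880641043 0.21876185154845865 [ 1.13926389 -0.38340473  6.07805913]
```

View pics/s1.png

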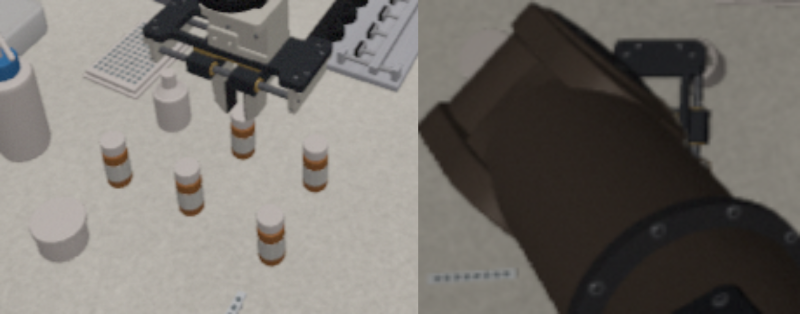

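The side view shows the fingertips at about (252,108), at cap height near the vial, not around the glass. I'll check depth there.

Run:
```python
from h import *
d=np.load("s1.npz")
K=lambda x,y:(150+x/1.743,260+y/1.744)
for n,x,y in[("finger",252,95),("finger",248,104),("tip",250,110),("darkfinger",232,98),("darkt",231,107),("cap",243,120),("label",243,138),("right finger",297,90),("right tip",297,105),("vialB cap",189,172),("body",300,60),("slab",165,35)]:
    print(n,x,y,depth(d,*K(x,y)).round(4))
# vial C points: all side-depth points near it
z=d["z_map"];v,u=np.mgrid[0:480,0:640]
P=np.array(d["xyz"])+R.from_rotvec(d["rotation"]).apply(np.stack([(u-d["cx"])/d["fx"]*z,(v-d["cy"])/d["fy"]*z,z],-1).reshape(-1,3))
m=(abs(P[:,0]-.492)<.08)&(abs(P[:,1]-.186)<.06)&(P[:,2]>.004)&(z.ravel()>0)
Q=P[m]
for a in np.arange(.005,.12,.01):
    q=Q[(Q[:,2]>=a)&(Q[:,2]<a+.01)]
    if len(q):print(a.round(3),len(q),np.percentile(q,[2,50,98],axis=0)[:,:2].round(3).tolist())
```

```text
finger 252 95 [0.4547 0.2193 0.1348]
finger 248 104 [0.4753 0.1956 0.092 ]
tip 250 110 [0.4731 0.1957 0.0842]
darkfinger 232 98 [0.5039 0.183  0.0774]
darkt 231 107 [0.504  0.1863 0.0664]
cap 243 120 [0.4833 0.1953 0.064 ]
label 243 138 [0.4841 0.1964 0.0363]
right finger 297 90 [0.4026 0.2207 0.1652]
right tip 297 105 [0.4062 0.2143 0.1381]
vialB cap 189 172 [0.4945 0.2839 0.0654]
body 300 60 [0.4157 0.1888 0.173 ]
slab 165 35 [0.5601 0.2143 0.1699]
0.005 45 [[0.473, 0.182], [0.488, 0.195], [0.572, 0.204]]
0.015 53 [[0.479, 0.182], [0.487, 0.198], [0.571, 0.201]]
0.025 53 [[0.478, 0.18], [0.486, 0.196], [0.572, 0.2]]
0.035 55 [[0.478, 0.182], [0.487, 0.197], [0.572, 0.201]]
0.045 57 [[0.478, 0.181], [0.486, 0.197], [0.572, 0.2]]
0.055 64 [[0.477, 0.182], [0.488, 0.195], [0.502, 0.2]]
0.065 89 [[0.475, 0.177], [0.499, 0.192], [0.51, 0.198]]
0.075 88 [[0.466, 0.178], [0.503, 0.195], [0.519, 0.197]]
0.085 96 [[0.465, 0.176], [0.483, 0.195], [0.519, 0.197]]
0.095 91 [[0.464, 0.18], [0.482, 0.196], [0.522, 0.197]]
0.105 56 [[0.464, 0.179], [0.506, 0.195], [0.521, 0.197]]
0.115 29 [[0.505, 0.174], [0.507, 0.195], [0.518, 0.198]]
```

Run:
```python
from cell import arm
print(arm.tip_reach,[a for a in dir(arm) if a[0]!='_'])
o=arm.observe();print({k:o[k] for k in("position","force","ft_torque","width","gripper_force")})
```

```text
0.019 ['PlanningError', 'get_image', 'observe', 'sign_off', 'tip_reach']
{'position': array([0.49313775, 0.18609038, 0.04533917]), 'force': array([ 1.13926389, -0.38340473,  6.07805913]), 'ft_torque': array([-0.06691604, -0.28189767,  0.05538543]), 'width': 0.21876185154845865, 'gripper_force': 3.4131370880641043}
```

Emit:
arm_command(
  targets=[
    [[0,0,0,0,0,0],[0,0,0,0,0,0],[0,0,0,0,0,0],[0,0,0,0,0,0]],
  ],
  jaw=0.06,
)

```text
clock: 4.82
position: [0.492, 0.1855, 0.0445]
ee_rot: [-2.221, -2.221, 0.001]
force: [1.0, -0.9, -0.7]
width: 0.61
gripper_force: 0.0
```

Run:
```python
from cell import arm
import cv2
from h import *
s=arm.get_image("side");np.savez("s2.npz",**s)
cv2.imwrite("pics/s2.png",cv2.resize(s["pixels"][220:380,210:390,::-1],(675,600),interpolation=cv2.INTER_CUBIC))
o=arm.observe();print(o["position"],o["force"],o["width"])
```

```text
[0.4920605  0.18554979 0.04446836] [ 0.19046884  0.70637862 -1.22186491] 0.6344430278590906
```

View pics/s2.png

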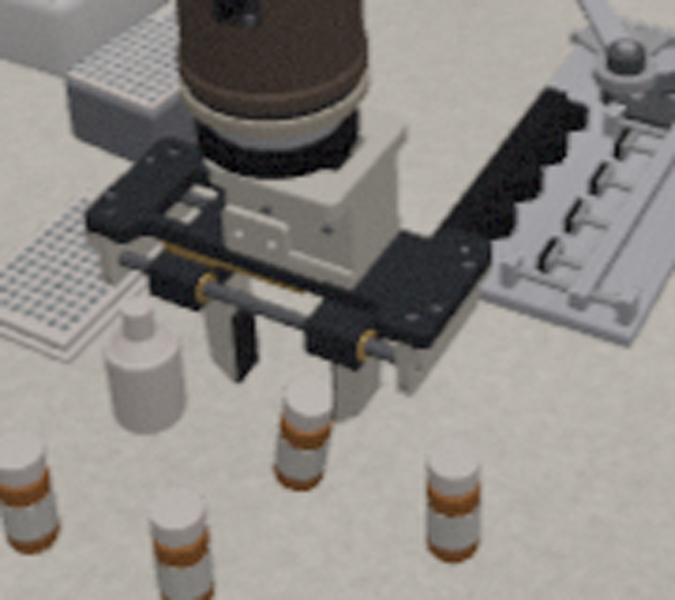

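Run:
```python
from h import *
d=np.load("s2.npz")
K=lambda x,y:(210+x/3.75,220+y/3.75)
for n,x,y in[("L",247,345),("L",243,365),("Ltip",241,374),("R",355,380),("R",352,400),("Rtip",350,412),("guard tip",405,385),("blk",175,275),("cap",305,393),("glass",300,470)]:
    print(n,depth(d,*K(x,y)).round(4))
```

```text
L [0.5217 0.1807 0.0788]
L [0.5207 0.1872 0.0706]
Ltip [0.5202 0.1904 0.0672]
R [0.4488 0.1954 0.0995]
R [0.451  0.1952 0.0845]
Rtip [0.453  0.1944 0.0744]
guard tip [0.4074 0.2209 0.1376]
blk [0.5327 0.2191 0.1527]
cap [0.4837 0.187  0.067 ]
glass [0.4831 0.1974 0.0203]
```

The fingertips are about 38 mm higher than the stated tool frame implies: tips ≈ TCP z + 0.0195. The lateral position is correct, so I'll descend by that amount.

Emit:
arm_command(
  targets=[
    [[0,0,0.012,0,0,0],[0,0,0.013,0,0,0],[0,0,0.013,0,0,0],[0,0,0,0,0,0]],
  ],
)

```text
clock: 5.38
position: [0.4913, 0.1853, 0.0052]
ee_rot: [-2.22, -2.221, 0.004]
force: [0.1, 0.4, -0.0]
width: 0.655
gripper_force: 0.0
```

Emit:
arm_command(
  targets=[
    [[0,0,0,0,0,0],[0,0,0,0,0,0],[0,0,0,0,0,0],[0,0,0,0,0,0],[0,0,0,0,0,0]],
  ],
  jaw=0.02,
  newtons=12,
)

```text
clock: 6.0
position: [0.4925, 0.1858, 0.007]
ee_rot: [2.221, 2.221, 0.001]
force: [0.7, 0.2, 3.0]
width: 0.302
gripper_force: 12.0
```

Run:
```python
from cell import arm
from h import *
s=arm.get_image("side");np.savez("s3.npz",**s)
o=arm.observe();print(o["position"],o["force"],o["width"]*.0918,o["gripper_force"])
d=s;z=d["z_map"];v,u=np.mgrid[0:480,0:640]
P=np.array(d["xyz"])+R.from_rotvec(d["rotation"]).apply(np.stack([(u-d["cx"])/d["fx"]*z,(v-d["cy"])/d["fy"]*z,z],-1).reshape(-1,3))
Q=P[(abs(P[:,0]-.492)<.05)&(abs(P[:,1]-.186)<.03)&(P[:,2]>.004)&(z.ravel()>0)]
for a in np.arange(.005,.08,.005):
    q=Q[(Q[:,2]>=a)&(Q[:,2]<a+.005)]
    if len(q):print(a.round(3),len(q),np.percentile(q,[2,50,98],axis=0)[:,:2].round(3).tolist())
```

```text
[0.49251013 0.18578429 0.00694187] [ 0.20764835 -0.61095567  3.02847123] 0.027782931321834292 11.999081075191498
0.005 27 [[0.48, 0.184], [0.486, 0.197], [0.519, 0.2]]
0.01 18 [[0.479, 0.184], [0.486, 0.195], [0.501, 0.2]]
0.015 23 [[0.479, 0.187], [0.487, 0.198], [0.501, 0.201]]
0.02 21 [[0.481, 0.191], [0.488, 0.198], [0.5, 0.201]]
0.025 23 [[0.479, 0.191], [0.49, 0.197], [0.513, 0.2]]
0.03 30 [[0.471, 0.193], [0.49, 0.196], [0.514, 0.201]]
0.035 48 [[0.467, 0.193], [0.49, 0.196], [0.518, 0.201]]
0.04 54 [[0.462, 0.18], [0.486, 0.196], [0.521, 0.199]]
0.045 65 [[0.462, 0.178], [0.487, 0.195], [0.521, 0.2]]
0.05 62 [[0.461, 0.178], [0.487, 0.195], [0.522, 0.199]]
0.055 45 [[0.461, 0.18], [0.485, 0.195], [0.523, 0.198]]
0.06 76 [[0.461, 0.182], [0.491, 0.195], [0.523, 0.2]]
0.065 52 [[0.461, 0.186], [0.501, 0.195], [0.525, 0.198]]
0.07 24 [[0.46, 0.175], [0.51, 0.195], [0.523, 0.197]]
0.075 16 [[0.509, 0.172], [0.511, 0.195], [0.521, 0.196]]
```

Emit:
arm_command(
  targets=[
    [[0,0,-0.02,0,0,0],[0,0,-0.04,0,0,0],[0,0,-0.04,0,0,0],[-0.03,-0.005,0,0,0,0],[-0.05,-0.008,0,0,0,0],[-0.05,-0.008,0,0,0,0],[-0.045,-0.007,0,0,0,-0.007],[-0.0243,-0.004,0,0,0,0],[0,0,0,0,0,0],[0,0,0,0,0,0]],
  ],
)

```text
clock: 7.3
position: [0.4606, -0.0127, 0.1069]
ee_rot: [-2.213, -2.23, -0.001]
force: [0.5, 0.4, -0.1]
width: 0.304
gripper_force: 12.0
```

Run:
```python
from h import *
go([.4605,-.0135,.020],np.pi/2+.007)
```

```text
t 7.3 pos [ 0.4606 -0.0127  0.1069] x-ang 1.5782 shift [-0.0008 -0.0002  0.0869] turn [ 0.0004 -0.0005  0.0004]
```

Emit:
arm_command(
  targets=[
    [[-0.0008,0,0.02,0,0,0],[0,0,0.03,0,0,0],[0,0,0.02,0,0,0],[0,0,0.01,0,0,0],[0,0,0.004,0,0,0],[0,0,0.002,0,0,0],[0,0,0,0,0,0]],
  ],
)

```text
clock: 8.18
position: [0.4608, -0.0143, 0.0211]
ee_rot: [2.213, 2.229, 0.001]
force: [-0.9, -0.2, -0.9]
width: 0.3
gripper_force: 12.0
```

Run:
```python
from h import *
go([.4605,-.0135,.019],np.pi/2+.007)
```

```text
t 8.175 pos [ 0.4608 -0.0143  0.0211] x-ang 1.5777 shift [ 0.0008 -0.0003  0.0021] turn [ 0.0007  0.0001 -0.0001]
```

Emit:
arm_command(
  targets=[
    [[0.0005,0,0.0015,0,0,0],[0,0,0.001,0,0,0],[0,0,0,0,0,0]],
  ],
)

```text
clock: 8.55
position: [0.4609, -0.0139, 0.0188]
ee_rot: [2.213, 2.228, 0.001]
force: [-0.6, 0.2, 7.0]
width: 0.303
gripper_force: 12.0
```

Emit:
arm_command(
  targets=[
    [[0,0,0,0,0,0],[0,0,0,0,0,0],[0,0,0,0,0,0],[0,0,0,0,0,0]],
  ],
  jaw=0.055,
)

```text
clock: 9.05
position: [0.4604, -0.0139, 0.0182]
ee_rot: [-2.214, -2.229, 0.0]
force: [0.8, 0.6, 1.1]
width: 0.595
gripper_force: 0.0
```

Emit:
arm_command(
  targets=[
    [[0,0,-0.02,0,0,0],[0,0,-0.04,0,0,0],[0,0,-0.025,0,0,0],[0.05,-0.015,0,0,0,0],[0.05,-0.015,0,0,0,0],[0.05,-0.015,0,0,0,0],[0.04,-0.015,0,0,0,0],[0.014,-0.002,0,0,0,0],[0,0,0,0,0,0]],
  ],
)

```text
clock: 10.18
position: [0.3971, 0.1901, 0.1032]
ee_rot: [2.212, 2.231, -0.0]
force: [1.2, -0.9, -0.1]
width: 0.596
gripper_force: 0.0
```

Run:
```python
from cell import arm
import cv2
from h import *
s=arm.get_image("side");np.savez("s4.npz",**s)
t=arm.get_image("top");np.savez("t4.npz",**t)
a=cv2.resize(s["pixels"][190:320,300:440,::-1],(440,409));b=cv2.resize(t["pixels"][255:335,280:360,::-1],(360,409))
cv2.imwrite("pics/s4.png",np.hstack([a,b]))
go([.3985,.1908,.0065],np.pi/2+.007)
```

```text
t 10.275 pos [0.3975 0.1883 0.103 ] x-ang 1.5763 shift [0.0026 0.0011 0.0965] turn [-0.0003  0.0009 -0.0015]
```

View pics/s4.png

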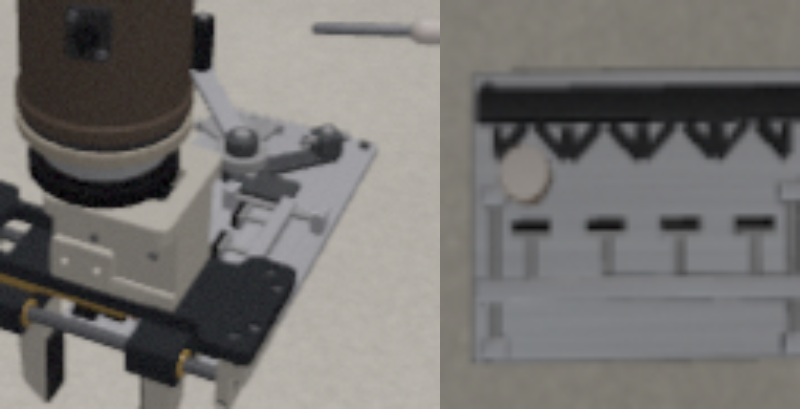

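The top crop shows the vial's round white cap at (525,172), upright in pocket 0 between pad and notch. Next is vial E.

Emit:
arm_command(
  targets=[
    [[0.0026,0.0011,0.03,0,0,0],[0,0,0.035,0,0,0],[0,0,0.02,0,0,0],[0,0,0.011,0,0,0],[0,0,0,0,0,0]],
  ],
)

```text
clock: 10.9
position: [0.3982, 0.1913, 0.0069]
ee_rot: [2.215, 2.228, -0.002]
force: [0.3, -0.3, 0.2]
width: 0.598
gripper_force: 0.0
```

Emit:
arm_command(
  targets=[
    [[0,0,0,0,0,0],[0,0,0,0,0,0],[0,0,0,0,0,0],[0,0,0,0,0,0]],
  ],
  jaw=0.02,
)

```text
clock: 11.4
position: [0.3984, 0.1924, 0.0075]
ee_rot: [2.214, 2.229, 0.001]
force: [0.1, -1.2, 3.9]
width: 0.3
gripper_force: 12.0
```

Run:
```python
from h import *
go([.4608,-.0555,.105],np.pi/2+.007)
```

```text
t 11.4 pos [0.3984 0.1924 0.0075] x-ang 1.5777 shift [-0.2483  0.0607 -0.0975] turn [ 0.0007 -0.0002 -0.0001]
```

Emit:
arm_command(
  targets=[
    [[0,0,-0.02,0,0,0],[0,0,-0.04,0,0,0],[0,0,-0.038,0,0,0],[-0.03,0.007,0,0,0,0],[-0.05,0.0127,0,0,0,0],[-0.05,0.0127,0,0,0,0],[-0.05,0.0127,0,0,0,0],[-0.045,0.011,0,0,0,0],[-0.0225,0.005,0,0,0,0],[0,0,0,0,0,0]],
  ],
)

```text
clock: 12.65
position: [0.4609, -0.0567, 0.105]
ee_rot: [-2.218, -2.225, 0.001]
force: [0.2, 0.1, 0.2]
width: 0.301
gripper_force: 12.0
```

Run:
```python
from h import *
go([.4608,-.0555,.020],np.pi/2+.007)
```

```text
t 12.65 pos [ 0.4609 -0.0567  0.105 ] x-ang 1.5741 shift [ 0.0012 -0.0001  0.085 ] turn [-0.0004  0.0004 -0.0037]
```

Emit:
arm_command(
  targets=[
    [[0.0008,0,0.02,0,0,0],[0,0,0.03,0,0,0],[0,0,0.02,0,0,0],[0,0,0.01,0,0,0],[0,0,0.003,0,0,0],[0,0,0.002,0,0,0],[0,0,0,0,0,0]],
  ],
)

```text
clock: 13.52
position: [0.4612, -0.0539, 0.0207]
ee_rot: [2.213, 2.229, 0.001]
force: [-0.4, -0.5, -0.7]
width: 0.299
gripper_force: 12.0
```

Emit:
arm_command(
  targets=[
    [[-0.001,0,0.001,0,0,0],[0,0,0.001,0,0,0],[0,0,0,0,0,0]],
  ],
)

```text
clock: 13.9
position: [0.4616, -0.0551, 0.0191]
ee_rot: [2.213, 2.228, 0.001]
force: [-1.4, -0.2, 11.5]
width: 0.306
gripper_force: 12.0
```

Emit:
arm_command(
  targets=[
    [[0,0,0,0,0,0],[0,0,0,0,0,0],[0,0,0,0,0,0],[0,0,0,0,0,0]],
  ],
  jaw=0.055,
)

```text
clock: 14.4
position: [0.4609, -0.055, 0.0181]
ee_rot: [-2.214, -2.229, 0.0]
force: [-0.2, -0.5, -0.2]
width: 0.596
gripper_force: 0.0
```

Run:
```python
from h import *
go([.3978,.2911,.105],np.pi/2+.007)
```

```text
t 14.4 pos [ 0.4609 -0.055   0.0181] x-ang 1.5777 shift [ 0.3465 -0.0607 -0.0868] turn [-0.0002  0.     -0.0001]
```

Emit:
arm_command(
  targets=[
    [[0,0,-0.02,0,0,0],[0,0,-0.04,0,0,0],[0,0,-0.027,0,0,0],[0.03,-0.005,0,0,0,0],[0.055,-0.0095,0,0,0,0],[0.055,-0.0095,0,0,0,0],[0.055,-0.0095,0,0,0,0],[0.055,-0.0095,0,0,0,0],[0.055,-0.0095,0,0,0,0],[0.0415,-0.008,0,0,0,0]],
  ],
)

```text
clock: 15.65
position: [0.3972, 0.2936, 0.1053]
ee_rot: [-2.212, -2.23, -0.001]
force: [0.4, -0.5, -1.0]
width: 0.598
gripper_force: 0.0
```

Emit:
arm_command(
  targets=[
    [[0,0,0,0,0,0],[0,0,0,0,0,0]],
  ],
)

```text
clock: 15.9
position: [0.398, 0.2902, 0.1049]
ee_rot: [2.213, 2.229, -0.002]
force: [0.0, -1.3, -0.4]
width: 0.6
gripper_force: 0.0
```

Run:
```python
from h import *
go([.3978,.2911,.0065],np.pi/2+.007)
```

```text
t 15.9 pos [0.398  0.2902 0.1049] x-ang 1.5777 shift [ 0.001  -0.0001  0.0984] turn [-0.0004  0.0011 -0.0001]
```

Emit:
arm_command(
  targets=[
    [[0.001,0,0.03,0,0,0],[0,0,0.035,0,0,0],[0,0,0.022,0,0,0],[0,0,0.011,0,0,0],[0,0,0,0,0,0]],
  ],
)

```text
clock: 16.52
position: [0.3982, 0.291, 0.0069]
ee_rot: [2.215, 2.228, -0.002]
force: [-0.8, 0.6, -0.1]
width: 0.596
gripper_force: 0.0
```

Emit:
arm_command(
  targets=[
    [[0,0,0,0,0,0],[0,0,0,0,0,0],[0,0,0,0,0,0],[0,0,0,0,0,0]],
  ],
  jaw=0.02,
)

```text
clock: 17.02
position: [0.3983, 0.2923, 0.0076]
ee_rot: [2.214, 2.229, 0.001]
force: [-0.6, -0.8, 3.0]
width: 0.298
gripper_force: 12.0
```

Run:
```python
from h import *
go([.461,-.0975,.105],np.pi/2+.007)
```

```text
t 17.025 pos [0.3983 0.2923 0.0076] x-ang 1.5777 shift [-0.3902  0.0601 -0.0975] turn [ 0.0007 -0.0004 -0.0001]
```

Emit:
arm_command(
  targets=[
    [[0,0,-0.02,0,0,0],[0,0,-0.04,0,0,0],[0,0,-0.038,0,0,0],[-0.03,0.005,0,0,0,0],[-0.06,0.009,0,0,0,0],[-0.06,0.009,0,0,0,0],[-0.06,0.009,0,0,0,0],[-0.06,0.009,0,0,0,0],[-0.06,0.009,0,0,0,0],[-0.04,0.007,0,0,0,0]],
  ],
)

```text
clock: 18.27
position: [0.4574, -0.0807, 0.1052]
ee_rot: [2.216, 2.226, -0.001]
force: [0.6, -0.1, 0.1]
width: 0.299
gripper_force: 12.0
```

Emit:
arm_command(
  targets=[
    [[-0.019,0.003,0,0,0,0],[0,0,0,0,0,0],[0,0,0,0,0,0]],
  ],
)

```text
clock: 18.65
position: [0.4605, -0.0953, 0.1052]
ee_rot: [-2.212, -2.23, -0.0]
force: [-0.6, 0.2, 0.3]
width: 0.3
gripper_force: 12.0
```

Run:
```python
from h import *
go([.461,-.0975,.020],np.pi/2+.007)
```

```text
t 18.65 pos [ 0.4605 -0.0953  0.1052] x-ang 1.5788 shift [-0.0022  0.0005  0.0852] turn [-0.0001 -0.0005  0.001 ]
```

Emit:
arm_command(
  targets=[
    [[-0.0015,0,0.02,0,0,0],[0,0,0.03,0,0,0],[0,0,0.02,0,0,0],[0,0,0.01,0,0,0],[0,0,0.003,0,0,0],[0,0,0.002,0,0,0],[0,0,0,0,0,0]],
  ],
)

```text
clock: 19.52
position: [0.4611, -0.098, 0.0207]
ee_rot: [2.213, 2.229, 0.001]
force: [-0.3, 0.3, -0.7]
width: 0.304
gripper_force: 12.0
```

Emit:
arm_command(
  targets=[
    [[0,0,0.001,0,0,0],[0,0,0.001,0,0,0],[0,0,0,0,0,0]],
  ],
)

```text
clock: 19.9
position: [0.4609, -0.0981, 0.019]
ee_rot: [2.213, 2.228, -0.0]
force: [-4.1, 0.3, 11.6]
width: 0.299
gripper_force: 12.0
```

Emit:
arm_command(
  targets=[
    [[0,0,0,0,0,0],[0,0,0,0,0,0],[0,0,0,0,0,0],[0,0,0,0,0,0]],
  ],
  jaw=0.055,
)

```text
clock: 20.4
position: [0.4607, -0.098, 0.0182]
ee_rot: [-2.214, -2.229, 0.0]
force: [0.3, 0.5, -0.3]
width: 0.594
gripper_force: 0.0
```

Emit:
arm_command(
  targets=[
    [[0,0,-0.02,0,0,0],[0,0,-0.04,0,0,0],[0,0,-0.042,0,0,0],[-0.045,0.02,0,0,0,0],[-0.05,0.02,0,0,0,0],[-0.05,0.02,0,0,0,0],[-0.045,0.017,0,0,0,-0.169],[0,0,0,0,0,-0.169],[0,0,0,0,0,-0.169],[0,0,0,0,0,-0.169]],
  ],
)

```text
clock: 21.65
position: [0.5388, -0.2875, 0.1199]
ee_rot: [-1.341, -2.84, -0.0]
force: [-0.1, 1.1, 0.5]
width: 0.599
gripper_force: 0.0
```

Run:
```python
from cell import arm
import cv2
from h import *
s=arm.get_image("side");np.savez("s5.npz",**s)
t=arm.get_image("top");np.savez("t5.npz",**t)
a=cv2.resize(s["pixels"][170:320,300:460,::-1],(436,409));b=cv2.resize(t["pixels"][225:335,280:430,::-1],(364,409*364//364))
cv2.imwrite("pics/s5.png",np.hstack([a,b]))
go([.538,-.295,.0345],2.25)
```

```text
t 21.75 pos [ 0.5387 -0.2875  0.1198] x-ang 2.2556 shift [-0.0054 -0.0053  0.0852] turn [ 0.     -0.0009  0.0056]
```

View pics/s5.png

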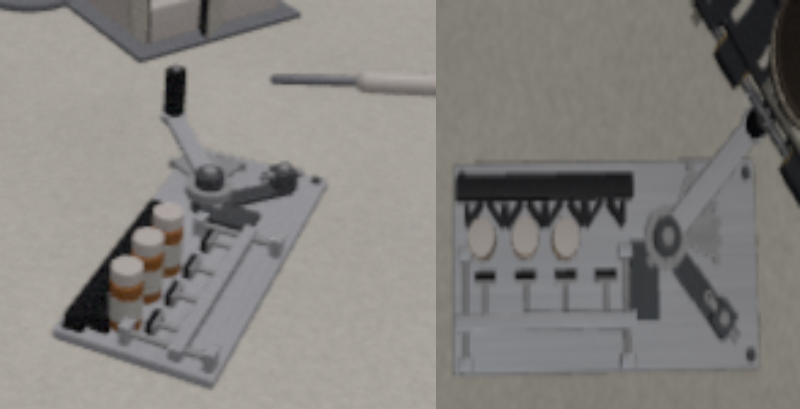

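All three vials stand upright in pockets 0–2: caps at (482,240), (525,240) and (566,240) in the right half. The lever is still at rest. Cross-checking the grip from the side camera.

Run:
```python
from h import *
d=np.load("s5.npz");K=lambda x,y:(300+x*160/436,170+y*150/409)
for y in(75,85,100): print(depth(d,*K(176,y)).round(4))
print(ray(d,*K(176,70),.098).round(4))
```

```text
[ 0.5326 -0.2896  0.0962]
[ 0.5322 -0.2899  0.0848]
[ 0.5314 -0.2903  0.0676]
[ 0.5354 -0.296   0.098 ]
```

Emit:
arm_command(
  targets=[
    [[-0.0054,-0.0053,0.02,0,0,0.0056],[0,0,0.03,0,0,0],[0,0,0,0,0,0]],
  ],
)

```text
clock: 22.12
position: [0.536, -0.2949, 0.0672]
ee_rot: [-1.359, -2.827, 0.001]
force: [0.1, -1.2, -0.3]
width: 0.603
gripper_force: 0.0
```

Emit:
arm_command(
  targets=[
    [[-0.002,-0.0005,0.012,0,0,0],[0,0,0.012,0,0,0],[0,0,0.0085,0,0,0],[0,0,0,0,0,0]],
  ],
)

```text
clock: 22.62
position: [0.5388, -0.2967, 0.0371]
ee_rot: [-1.357, -2.832, 0.0]
force: [-0.1, 0.3, -0.3]
width: 0.6
gripper_force: 0.0
```

Emit:
arm_command(
  targets=[
    [[0,0,0,0,0,0],[0,0,0,0,0,0],[0,0,0,0,0,0],[0,0,0,0,0,0],[0,0,0,0,0,0]],
  ],
  jaw=0.01,
  newtons=40,
)

```text
clock: 23.25
position: [0.539, -0.2972, 0.0379]
ee_rot: [-1.358, -2.833, 0.001]
force: [-1.2, -0.8, 3.0]
width: 0.233
gripper_force: 40.0
```

```bash
cat > lev.py <<'E'
from h import *
from cell import arm
P=np.array([.4616,-.2008])
o=arm.observe();x=o["position"][:2]-P;a=np.arctan2(x[1],x[0]);f=o["force"]
t=np.array([-np.sin(a),np.cos(a)]);r=x/np.linalg.norm(x)
M=R.from_rotvec(o["ee_rot"]).as_matrix()
print("clk %.2f lever %.3f r %.4f toolx-lever %.3f resist(ccw) %.2f radial %.2f fz %.2f w %.4f g %.1f z %.4f"%(o["clock"],-a-.9+.009,np.linalg.norm(x),np.arctan2(M[1,0],M[0,0])-a-np.pi,f[:2]@t,f[:2]@r,f[2],o["width"]*.0918,o["gripper_force"],o["position"][2]))
E
python3 lev.py
```

```text
clk 23.25 lever 0.003 r 0.1236 toolx-lever 0.000 resist(ccw) -1.44 radial -0.12 fz 3.05 w 0.0214 g 40.0 z 0.0379
```

Emit:
arm_command(
  targets=[
    [[4e-05,-0.003,0,0,0,0.025],[4e-05,-0.003,0,0,0,0.025],[4e-05,-0.003,0,0,0,0.025],[4e-05,-0.003,0,0,0,0.025],[4e-05,-0.003,0,0,0,0.025],[4e-05,-0.003,0,0,0,0.025],[4e-05,-0.003,0,0,0,0.025],[4e-05,-0.003,0,0,0,0.025],[4e-05,-0.003,0,0,0,0.025],[0,0,0,0,0,0]],
  ],
)

```text
clock: 24.5
position: [0.5169, -0.3115, 0.038]
ee_rot: [1.667, 2.661, 0.001]
force: [5.5, 0.1, -1.9]
width: 0.232
gripper_force: 40.0
```

```bash
python3 lev.py
```

```text
clk 24.50 lever 0.216 r 0.1238 toolx-lever -0.012 resist(ccw) 5.00 radial 2.37 fz -1.90 w 0.0213 g 40.0 z 0.0380
```

Emit:
arm_command(
  targets=[
    [[4e-05,-0.003,0,0,0,0.025],[4e-05,-0.003,0,0,0,0.025],[0,0,0,0,0,0]],
  ],
)

```text
clock: 24.88
position: [0.5115, -0.3141, 0.038]
ee_rot: [1.733, 2.619, 0.001]
force: [5.8, -0.5, -2.3]
width: 0.232
gripper_force: 40.0
```

Emit:
arm_command(
  targets=[
    [[4e-05,-0.003,0,0,0,0.025],[0,0,0,0,0,0]],
  ],
)

```text
clock: 25.12
position: [0.5087, -0.3153, 0.0379]
ee_rot: [1.766, 2.597, 0.0]
force: [5.9, 0.4, -1.5]
width: 0.234
gripper_force: 40.0
```

Emit:
arm_command(
  targets=[
    [[4e-05,-0.003,0,0,0,0.025],[0,0,0,0,0,0]],
  ],
)

```text
clock: 25.38
position: [0.5059, -0.3164, 0.038]
ee_rot: [1.798, 2.575, 0.0]
force: [6.5, -0.5, -1.9]
width: 0.233
gripper_force: 40.0
```

Emit:
arm_command(
  targets=[
    [[4e-05,-0.003,0,0,0,0.025],[0,0,0,0,0,0]],
  ],
)

```text
clock: 25.62
position: [0.5031, -0.3175, 0.038]
ee_rot: [1.83, 2.552, 0.0]
force: [6.1, -1.0, -1.7]
width: 0.23
gripper_force: 40.0
```

Emit:
arm_command(
  targets=[
    [[4e-05,-0.003,0,0,0,0.025],[0,0,0,0,0,0]],
  ],
)

```text
clock: 25.88
position: [0.5004, -0.3184, 0.038]
ee_rot: [1.861, 2.529, 0.0]
force: [6.4, -1.5, -1.8]
width: 0.234
gripper_force: 40.0
```

Emit:
arm_command(
  targets=[
    [[4e-05,-0.003,0,0,0,0.025],[0,0,0,0,0,0]],
  ],
)

```text
clock: 26.12
position: [0.4983, -0.3191, 0.038]
ee_rot: [1.892, 2.505, 0.002]
force: [9.3, -1.1, -4.5]
width: 0.23
gripper_force: 40.0
```

Emit:
arm_command(
  targets=[
    [[4e-05,-0.003,0,0,0,0.025],[0,0,0,0,0,0]],
  ],
)

```text
clock: 26.38
position: [0.4953, -0.32, 0.038]
ee_rot: [1.923, 2.481, 0.002]
force: [9.0, -1.9, -4.8]
width: 0.233
gripper_force: 40.0
```

```bash
python3 lev.py
```

```text
clk 26.38 lever 0.404 r 0.1238 toolx-lever -0.023 resist(ccw) 8.13 radial 4.24 fz -4.77 w 0.0214 g 40.0 z 0.0380
```

Emit:
arm_command(
  targets=[
    [[4e-05,-0.003,0,0,0,0.025],[0,0,0,0,0,0]],
  ],
)

```text
clock: 26.62
position: [0.4921, -0.3208, 0.038]
ee_rot: [1.954, 2.457, 0.001]
force: [7.7, -1.0, -3.6]
width: 0.231
gripper_force: 40.0
```

Emit:
arm_command(
  targets=[
    [[4e-05,-0.003,0,0,0,0.025],[0,0,0,0,0,0]],
  ],
)

```text
clock: 26.88
position: [0.4889, -0.3215, 0.038]
ee_rot: [1.985, 2.432, 0.001]
force: [6.8, -1.5, -3.2]
width: 0.234
gripper_force: 40.0
```

Emit:
arm_command(
  targets=[
    [[4e-05,-0.003,0,0,0,0.025],[0,0,0,0,0,0]],
  ],
)

```text
clock: 27.12
position: [0.4858, -0.3222, 0.038]
ee_rot: [2.016, 2.407, 0.0]
force: [6.4, -1.8, -2.8]
width: 0.23
gripper_force: 40.0
```

Emit:
arm_command(
  targets=[
    [[4e-05,-0.003,0,0,0,0.025],[0,0,0,0,0,0]],
  ],
)

```text
clock: 27.38
position: [0.4827, -0.3228, 0.038]
ee_rot: [2.046, 2.382, 0.0]
force: [5.8, -2.1, -2.8]
width: 0.236
gripper_force: 40.0
```

Emit:
arm_command(
  targets=[
    [[4e-05,-0.003,0,0,0,0.025],[0,0,0,0,0,0]],
  ],
)

```text
clock: 27.62
position: [0.4795, -0.3232, 0.038]
ee_rot: [2.076, 2.356, -0.0]
force: [4.6, -2.2, -1.7]
width: 0.233
gripper_force: 40.0
```

Emit:
arm_command(
  targets=[
    [[4e-05,-0.003,0,0,0,0.025],[0,0,0,0,0,0]],
  ],
)

```text
clock: 27.88
position: [0.4764, -0.3237, 0.038]
ee_rot: [2.105, 2.33, -0.001]
force: [4.7, -3.3, -1.3]
width: 0.231
gripper_force: 40.0
```

Emit:
arm_command(
  targets=[
    [[4e-05,-0.003,0,0,0,0.025],[0,0,0,0,0,0]],
  ],
)

```text
clock: 28.12
position: [0.4734, -0.3239, 0.0379]
ee_rot: [2.134, 2.304, -0.001]
force: [4.5, -2.8, -1.6]
width: 0.233
gripper_force: 40.0
```

```bash
python3 lev.py
```

```text
clk 28.12 lever 0.584 r 0.1237 toolx-lever -0.019 resist(ccw) 4.16 radial 3.25 fz -1.65 w 0.0214 g 40.0 z 0.0379
```

Emit:
arm_command(
  targets=[
    [[4e-05,-0.003,0,0,0,0.025],[0,0,0,0,0,0]],
  ],
)

```text
clock: 28.38
position: [0.4716, -0.3242, 0.038]
ee_rot: [2.16, 2.277, 0.001]
force: [9.4, -3.6, -5.7]
width: 0.231
gripper_force: 40.0
```

Emit:
arm_command(
  targets=[
    [[4e-05,-0.003,0,0,0,0.025],[0,0,0,0,0,0]],
  ],
)

```text
clock: 28.62
position: [0.4688, -0.3243, 0.038]
ee_rot: [2.188, 2.25, 0.002]
force: [8.1, -4.1, -6.2]
width: 0.239
gripper_force: 40.0
```

Emit:
arm_command(
  targets=[
    [[4e-05,-0.003,0,0,0,0.025],[0,0,0,0,0,0]],
  ],
)

```text
clock: 28.88
position: [0.4655, -0.3244, 0.038]
ee_rot: [2.217, 2.222, 0.001]
force: [9.0, -4.4, -5.4]
width: 0.233
gripper_force: 40.0
```

Emit:
arm_command(
  targets=[
    [[4e-05,-0.003,0,0,0,0.025],[0,0,0,0,0,0]],
  ],
)

```text
clock: 29.12
position: [0.4623, -0.3245, 0.038]
ee_rot: [2.245, 2.194, 0.001]
force: [8.2, -3.8, -5.1]
width: 0.236
gripper_force: 40.0
```

```bash
python3 lev.py
```

```text
clk 29.12 lever 0.674 r 0.1237 toolx-lever -0.028 resist(ccw) 8.20 radial 3.79 fz -5.09 w 0.0217 g 40.0 z 0.0380
```

Emit:
arm_command(
  targets=[
    [[4e-05,-0.003,0,0,0,0.025],[4e-05,-0.003,0,0,0,0.025],[0,0,0,0,0,0]],
  ],
)

```text
clock: 29.5
position: [0.4558, -0.3243, 0.038]
ee_rot: [2.3, 2.137, -0.0]
force: [5.9, -4.2, -3.2]
width: 0.233
gripper_force: 40.0
```

Emit:
arm_command(
  targets=[
    [[4e-05,-0.003,0,0,0,0.025],[4e-05,-0.003,0,0,0,0.025],[0,0,0,0,0,0]],
  ],
)

```text
clock: 29.88
position: [0.4494, -0.3238, 0.038]
ee_rot: [2.353, 2.079, -0.001]
force: [4.1, -3.8, -2.4]
width: 0.234
gripper_force: 40.0
```

Emit:
arm_command(
  targets=[
    [[4e-05,-0.003,0,0,0,0.025],[0,0,0,0,0,0]],
  ],
)

```text
clock: 30.12
position: [0.4466, -0.3235, 0.038]
ee_rot: [2.379, 2.049, -0.001]
force: [4.9, -4.5, -2.9]
width: 0.233
gripper_force: 40.0
```

Emit:
arm_command(
  targets=[
    [[4e-05,-0.003,0,0,0,0.025],[0,0,0,0,0,0]],
  ],
)

```text
clock: 30.38
position: [0.4447, -0.3232, 0.038]
ee_rot: [2.402, 2.019, 0.001]
force: [9.3, -6.6, -7.0]
width: 0.234
gripper_force: 40.0
```

```bash
python3 lev.py
```

```text
clk 30.38 lever 0.817 r 0.1236 toolx-lever -0.036 resist(ccw) 10.17 radial 5.28 fz -7.01 w 0.0215 g 40.0 z 0.0380
```

Emit:
arm_command(
  targets=[
    [[0,-0.003,0,0,0,0.025],[0,-0.003,0,0,0,0.025],[0,0,0,0,0,0]],
  ],
)

```text
clock: 30.75
position: [0.4389, -0.3221, 0.038]
ee_rot: [2.452, 1.958, 0.002]
force: [9.5, -6.2, -7.1]
width: 0.229
gripper_force: 40.0
```

Emit:
arm_command(
  targets=[
    [[0,-0.003,0,0,0,0.025],[0,-0.003,0,0,0,0.025],[0,0,0,0,0,0]],
  ],
)

```text
clock: 31.12
position: [0.4327, -0.3207, 0.038]
ee_rot: [2.501, 1.896, 0.001]
force: [7.0, -6.0, -5.9]
width: 0.229
gripper_force: 40.0
```

Emit:
arm_command(
  targets=[
    [[0,-0.003,0,0,0,0.025],[0,-0.003,0,0,0,0.025],[0,0,0,0,0,0]],
  ],
)

```text
clock: 31.5
position: [0.4265, -0.319, 0.038]
ee_rot: [2.548, 1.833, 0.0]
force: [7.4, -6.5, -5.0]
width: 0.231
gripper_force: 40.0
```

Emit:
arm_command(
  targets=[
    [[0,-0.003,0,0,0,0.025],[0,0,0,0,0,0]],
  ],
)

```text
clock: 31.75
position: [0.4235, -0.318, 0.038]
ee_rot: [2.571, 1.801, 0.0]
force: [4.7, -5.9, -4.9]
width: 0.234
gripper_force: 40.0
```

```bash
python3 lev.py
```

```text
clk 31.75 lever 0.994 r 0.1233 toolx-lever -0.035 resist(ccw) 6.33 radial 4.17 fz -4.85 w 0.0215 g 40.0 z 0.0380
```

Now fine steps to the third click.

Emit:
arm_command(
  targets=[
    [[0,-0.0015,0,0,0,0.0125],[0,0,0,0,0,0]],
  ],
)

```text
clock: 32.0
position: [0.4221, -0.3175, 0.038]
ee_rot: [2.582, 1.785, -0.0]
force: [6.0, -5.0, -3.4]
width: 0.232
gripper_force: 40.0
```

Emit:
arm_command(
  targets=[
    [[0,-0.0015,0,0,0,0.0125],[0,0,0,0,0,0]],
  ],
)

```text
clock: 32.25
position: [0.4208, -0.3171, 0.038]
ee_rot: [2.593, 1.769, 0.0]
force: [5.6, -6.7, -5.7]
width: 0.233
gripper_force: 40.0
```

```bash
python3 lev.py
```

```text
clk 32.25 lever 1.017 r 0.1232 toolx-lever -0.036 resist(ccw) 7.47 radial 4.43 fz -5.71 w 0.0214 g 40.0 z 0.0380
```

Emit:
arm_command(
  targets=[
    [[0,-0.0015,0,0,0,0.0125],[0,0,0,0,0,0]],
  ],
)

```text
clock: 32.5
position: [0.4199, -0.3168, 0.038]
ee_rot: [2.603, 1.752, 0.001]
force: [7.4, -7.2, -6.6]
width: 0.233
gripper_force: 40.0
```

```bash
python3 lev.py
```

```text
clk 32.50 lever 1.025 r 0.1232 toolx-lever -0.041 resist(ccw) 9.44 radial 4.27 fz -6.59 w 0.0214 g 40.0 z 0.0380
```

Emit:
arm_command(
  targets=[
    [[0,-0.0015,0,0,0,0.0125],[0,0,0,0,0,0],[0,0,0,0,0,0]],
  ],
)

```text
clock: 32.88
position: [0.4191, -0.3164, 0.038]
ee_rot: [2.613, 1.736, 0.002]
force: [9.0, -8.0, -8.4]
width: 0.23
gripper_force: 40.0
```

```bash
python3 lev.py
python3 - <<'E'
from cell import arm
import cv2,numpy as np
s=arm.get_image("side");t=arm.get_image("top");np.savez("t6.npz",**t)
cv2.imwrite("pics/end.png",np.hstack([cv2.resize(s["pixels"][150:450,130:450,::-1],(400,375)),cv2.resize(t["pixels"][190:350,110:430,::-1],(400,375))]))
E
python3 lev.py
```

```text
clk 32.88 lever 1.032 r 0.1232 toolx-lever -0.046 resist(ccw) 11.17 radial 4.37 fz -8.43 w 0.0211 g 40.0 z 0.0380
clk 32.98 lever 1.032 r 0.1232 toolx-lever -0.046 resist(ccw) 11.27 radial 4.87 fz -9.37 w 0.0211 g 40.0 z 0.0380
```

View pics/end.png

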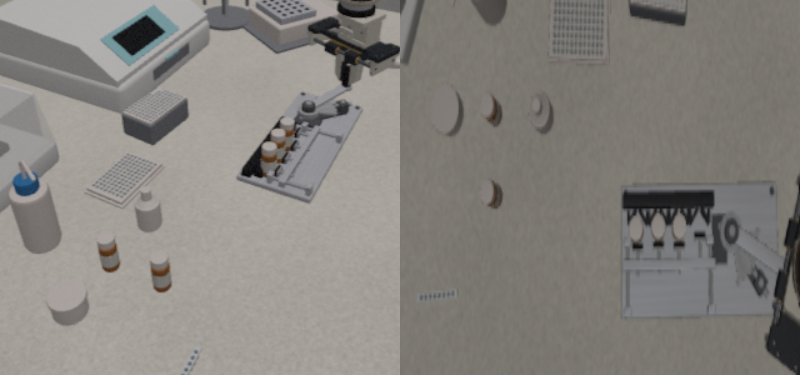

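The picture shows the three vials clamped upright against the fence, caps near (637,228), (658,228) and (679,228). The other two vials and the bystanders are where they started. The sudden rises came at about 0.59, 0.81 and 1.03 rad, so I have three clicks and am handing it in.

```bash
python3 -c "
from cell import arm
print(arm.sign_off())"
```

```text
the job is handed in; nothing more can be done
None
```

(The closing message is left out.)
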